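Key and seat the food slicer's disc

TASK

The steel disc of the food slicer is resting above its drive pin instead of being seated. With a fingertip, push the disc round until the notch in its rim stands over the red pin, then press its white hub down until the disc is fully home, and take the hand away. Do not lift the disc, and leave the shaker, the stemmed glass and the mug where they stand.

Things in the scene. Friction and masses are not known exactly. Their poses are not given: they have to be found in the camera images.
- slicer_base: Motor base of the food slicer, white and round with a black deck, 212 mm across; fixed to the worktop, but its place and yaw differ from start to start. Origin on the disc's axis at the underside, z up. The deck is 50 mm above the worktop. A small red upright pin with a round top (9 mm thick) stands on the deck 73 mm from the axis in the base's -x direction, with a flat red pointer mark on the deck just outside it; a cord bush sticks out 115 mm from the axis on the +x side.
- pin (a point): Top of the red pin, 63 mm above the worktop, 73 mm from the disc's axis. Seen from above the disc hides the pin unless the notch is over it; the red pointer mark, 80 to 95 mm from the axis in the same direction, always shows.
- notch (a point): Middle of the notch at the pin's radius (73 mm from the axis), at the height of the disc's underside; it turns and sinks with the disc. The notch is about 14.5 mm wide there and open at the rim, so the disc can go down over the pin when the notch is within about 2.5 mm of the pin, and the pin's round top centres it from a little farther off.
- hub_top (a point): Centre of the top of the disc's white plastic hub (38 mm across, nearly flat top 33 mm across), on the axis, 83.5 mm above the worktop while unseated and 73 mm when fully home. Press here, straight down.
- lug_a (a point): Top centre of one of two upright black finger lugs on the disc, 14 mm thick (22 mm over the lowest 4 mm), of slick plastic on which a finger slides easily, standing 24 mm above the disc's upper face, 56 mm from the axis. Looking from the axis towards the notch, this one is 90 degrees clockwise from above. Push it sideways to turn the disc; the top is 92.5 mm above the worktop while unseated. The disc's upper face is then 68.5 mm above the worktop.
- lug_b (a point): Top centre of the other, identical finger lug, 56 mm from the axis on the opposite side (90 degrees counter-clockwise from the notch).
- slicing_disc (a joint): Turn of the steel disc (160 mm across, 5 mm thick) about its vertical axis, rad, growing counter-clockwise seen from above. At 0 (or any whole turn, 2 pi) the notch is exactly over the pin. It starts between 0.6 and 5.68, turns freely both ways, and stays where it is left: turning takes about 1 N at a lug.
- disc_press (a joint): How far the disc has been pressed down its spindle, m: 0 at the start (underside 0.5 mm clear of the pin), 0.0105 fully home on its seat; negative if lifted. A tight rubber ring holds the disc at whatever height it is left, so it does not drop by itself and does not spring back: pushing it down takes about 5 N plus a little for speed. With the notch away from the pin it stops after 0.5 mm on the pin.
- mill_1: Glass shaker with a grey cap, 44 mm across, 90 mm tall, loose on the worktop; origin at the centre of its underside. Leave it alone.
- coupe: Stemmed glass with gilt rims, 90 mm across, 118 mm tall, loose; origin at the centre of its underside. Leave it alone.
- mug: Glass mug with a loop handle, 103 x 136 mm and 88 mm tall, loose; origin at the underside. Leave it alone.

How it is judged:
By the outcome, as a careful person would: the job done as asked, in the order asked, and still so for the second after the job is handed in, with the robot touching nothing.
It also fails if it takes over 58 s, if anything falls off the work surface, if the arm or the gripper's body presses on something with over 40 N, if the wrist force passes 120 N, or if a joint passes its speed limit or range.

ROBOT

A 6-joint arm with a two-finger parallel gripper is mounted at the origin on a cart in front of the work surface, level with it; the furniture and walls round the work are solid. World frame = base frame: x ahead of the robot, y to its left, z up, the work surface at z = 0. Lengths are in m, angles in rad, forces in N, time in s.
With the tool pointing down it reaches from about 0.35 to 0.775 m from the base axis. Payload 5.5 kg.
Tool frame: the origin (TCP) lies at the very end of the fingers, on their centre line; the grasp point (between the pads) lies 19 mm behind it (env.grip_depth is the distance from the TCP to the grasp point, in m); z points along the fingers, y is the direction in which the jaws open and shut (so a half turn about z gives the same grasp; the last joint's range is limited). The gripper opens to 85 mm and grips with 20 to 120 N. Pads are 22 mm wide; open, the fingers measure 114 mm over their backs; the gripper's body (76 mm by 85 mm) begins 54 mm behind the grasp point. The pads swing forward as they close: fully open they stand 13 mm farther back than shut.
Start: joints at [1.124, 0.313, 0.046, 1.304, 0, 1.431], TCP at [0.174, 0.548, 0.231] pointing down, gripper open.
Joint ranges: [-2.76, 2.76], [-0.86, 1.69], [-1.03, 1.26], [-2.2, 2.34], [-1.47, 1.5], [-3.14, 3.14]. Speed limits (rad/s): [2.57, 2.57, 3.14, 3.14, 3.14, 3.14].

INTERFACE

Orientations are given as a unit quaternion [w, x, y, z].
In Python, from workcell import env gives the robot as it stands.
- The arm moves only by the tool step_arm, never from a script. Its argument "series" is a list of rows, each a list of 3 entries, a list of its own where there are three numbers: the shift along the world's x, y, z in cm, then the turn about the world's z in rad, then the closure in counts, from 0 (fully open) to 255 (shut). A call has 1 to 5 rows; each row is the pose to reach, as a shift and turn from the pose measured when the call began; what a row does not reach only later rows make up. A row lasts 1/8 s, in which the tool goes at most 62.5 mm and 10.7 degrees, less where a joint would pass 70% of its speed; a pose out of reach is approached as far as the arm can. A call with a gripper value outside its range is refused whole. The fingers move at their own pace and stop on an object; "newtons" is the grip in N (left out, the last holds). Time passes only in rows, so rows that repeat a pose let the fingers close. It gives the time, the measured TCP pose, the force and the opening at its end, in the units of the state.
- env.get_state(): the state, without advancing time (a new reading comes with each control period).
- env.read_camera(name): name is "side" or "top"; returns a dict with "frame" (420x560x3 uint8, red, green, blue), "vertical_fov" (degrees; the focal length in pixels is half the picture's height over the tangent of half this angle, whatever the lens; pixels are square), "cx", "cy" (the principal point, pixels), "camera_from_world" (4x4, takes a point from world to camera coordinates). Camera axes: x right, y down, z forward; pixel columns grow to the right and rows downward; lengths in m; the calibration is good to about 2 mm. A picture is of the moment at which its call begins. There is no depth.
- env.hand_in(): hands the job in, once; it reports no verdict.
The state is a dict: "clock": time; "joint_pos": joint angles; "qvel": joint speeds; "tau": joint torques, N m; "tcp_pos": TCP position; "orientation": TCP orientation; "wrist_force": force on the tool from outside, world axes, zero at the start; "ft_torque": the same for the moment, N m; "finger_gap": finger opening in m.
Only numpy, scipy, OpenCV 4.12 (cv2) and the standard library are available. Lean on these libraries where they do the work, as an engineer would, in place of code of your own. Each camera call takes 0.05 s, during which the arm holds its last target.

## Working session

There is one attempt and no reset: what is moved stays moved. The work goes in short steps, Python scripts to look and compute and a tool call to move; the robot and the scene stay as the last step left them, time stands still between calls to the robot, and variables do not carry over. Pictures are saved under pics/ and viewed, and the job is handed in when it is done.

Besides the shell and the picture viewer there is one more tool, called after "Emit:" as name(argument=value, ...), one argument or row to a line, values as JSON. step_arm: Moves the arm, as the interface text tells. Its arguments: {"type":"object","properties":{"series":{"type":"array"},"newtons":{"type":"number"}},"required":["series"]}

```bash
mkdir -p pics; cat > h.py <<'E'
import numpy as np, cv2
from workcell import env
def K(c):
    f=c["frame"].shape[0]/2/np.tan(np.radians(c["vertical_fov"])/2); return f,c["cx"],c["cy"]
def proj(c,P):
    f,cx,cy=K(c); T=np.array(c["camera_from_world"]); p=T[:3,:3]@np.array(P,float)+T[:3,3]
    return cx+f*p[0]/p[2], cy+f*p[1]/p[2]
def unproj(c,u,v,z):
    f,cx,cy=K(c); T=np.array(c["camera_from_world"]); R=T[:3,:3]; o=-R.T@T[:3,3]
    d=R.T@np.array([(u-cx)/f,(v-cy)/f,1]); return o+d*(z-o[2])/d[2]
def snap(name,fn):
    c=env.read_camera(name); cv2.imwrite("pics/"+fn,c["frame"][:,:,::-1]); return c
E
python3 - <<'E'
from h import *
for n in("top","side"):
    c=snap(n,n+"0.png"); np.save(n+".npy",c,allow_pickle=True)
    print(n,K(c),np.round(c["camera_from_world"],3).tolist())
print(env.get_state())
E
```

```text
top (np.float64(382.47206650159643), 265.2560815645608, 213.82253484019932) [[0.013, -1.0, -0.013, 0.055], [-0.986, -0.01, -0.164, 0.492], [0.164, 0.015, -0.986, 0.851], [0.0, 0.0, 0.0, 1.0]]
side (np.float64(445.6323022728231), 279.1048096993859, 207.82308761609906) [[0.9, -0.436, 0.009, -0.44], [-0.237, -0.506, -0.83, 0.223], [0.366, 0.745, -0.558, 1.057], [0.0, 0.0, 0.0, 1.0]]
{'clock': 0.1, 'joint_pos': array([1.12439258e+00, 3.13910627e-01, 4.51184709e-02, 1.30358043e+00,
       3.71112739e-05, 1.43121286e+00]), 'qvel': array([-2.89337261e-04, -4.24790309e-03,  6.79041702e-04,  3.63848826e-04,
        3.01208600e-04, -4.25602791e-05]), 'tau': array([ 3.42337858e-03, -4.81727636e+01,  2.99242902e+01,  1.28065195e-02,
       -6.66253050e-05, -1.65996352e-05]), 'tcp_pos': array([0.1734676 , 0.54775645, 0.23051696]), 'orientation': array([-2.45392282e-04,  1.52809072e-01,  9.88255415e-01, -7.49183734e-04]), 'wrist_force': array([-0.7778005 ,  0.53772643, -0.48749704]), 'ft_torque': array([ 0.011789  ,  0.00450878, -0.02092031]), 'finger_gap': 0.08548536245882864}
```

View pics/top0.png

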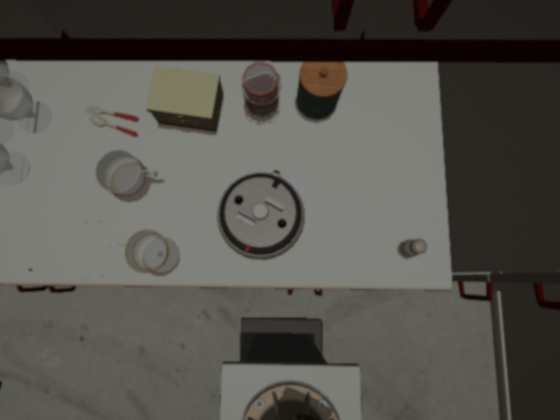

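View pics/side0.png

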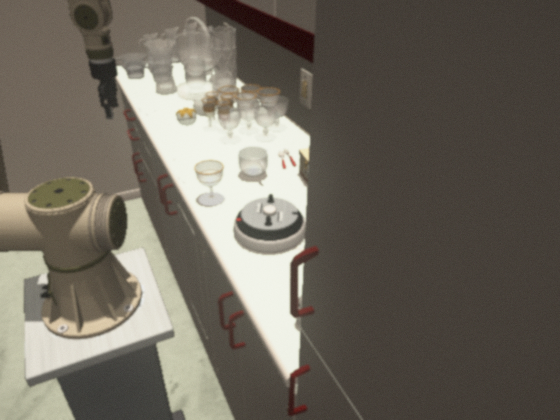

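The top view shows the slicer at about (260,213), the lugs at (238,199) and (282,223), the red mark near (248,248), and a dark feature near (277,180). I'll zoom in.

```bash
python3 - <<'E'
from h import *
a=cv2.imread("pics/top0.png")[160:265,205:315]
cv2.imwrite("pics/top0z.png",cv2.resize(a,None,fx=5.5,fy=5.5,interpolation=cv2.INTER_CUBIC))
a=cv2.imread("pics/side0.png")[185:255,225:315]
cv2.imwrite("pics/side0z.png",cv2.resize(a,None,fx=7,fy=7,interpolation=cv2.INTER_CUBIC))
E
```

```text
(no output)
```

View pics/top0z.png

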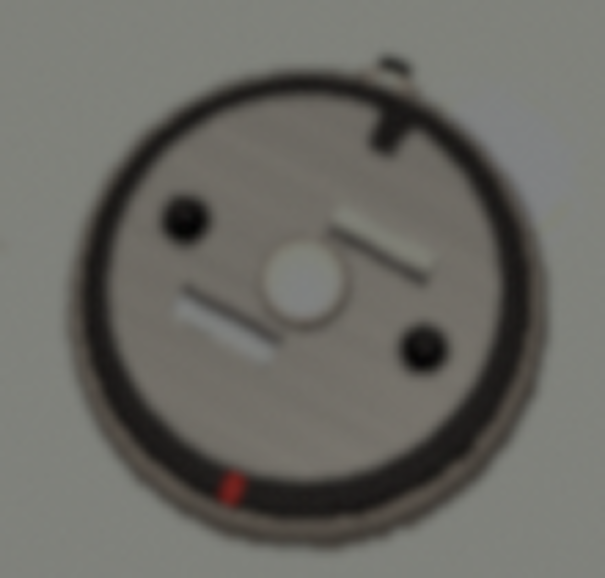

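View pics/side0z.png

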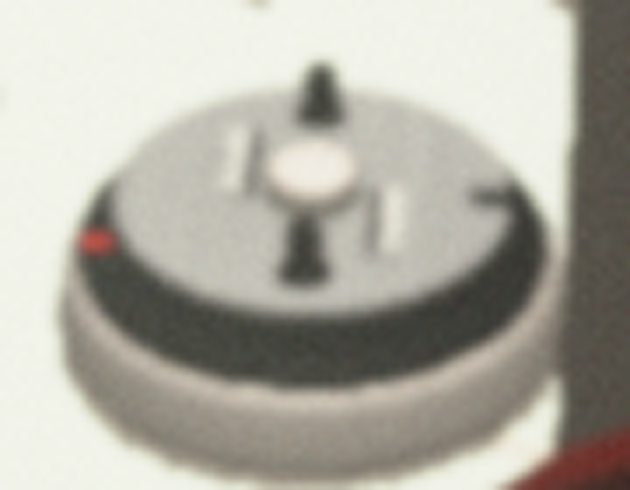

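```bash
python3 - <<'E'
from h import *
c=np.load("top.npy",allow_pickle=True).item(); s=np.load("side.npy",allow_pickle=True).item()
def t(x,y,z): return unproj(c,205+(x+.5)/5.5-.5,160+(y+.5)/5.5-.5,z)
hub=t(303,283,.083); print("hub",hub)
for n,p in dict(l1=(186,219,.0925),l2=(423,348,.0925),notch=(390,128,.0685),mark=(232,489,.05)).items():
    q=t(*p); d=q-hub; print(n,q.round(4),np.hypot(*d[:2]).round(4),np.degrees(np.arctan2(d[1],d[0])).round(1))
print(unproj(s,225+312/7,185+172/7,.0835))
for n,u,v,z in(("mill",414,248,.08),("coupe",152,250,.118),("mug",126,176,.088)): print(n,unproj(c,u,v,z).round(3))
# base rim fit
for R,z,col in((.08,.0685,(0,255,0)),(.106,.05,(255,0,0))):
    pass
E
```

```text
hub [0.4907962  0.07208133 0.083     ]
l1 [0.5148 0.1192 0.0925] 0.0529 63.0
l2 [0.4634 0.0237 0.0925] 0.0556 -119.5
notch [0.5591 0.0373 0.0685] 0.0767 -27.0
mark [0.4097 0.1012 0.05  ] 0.0861 160.3
[0.48987087 0.06488385 0.0835    ]
mill [ 0.413 -0.266  0.08 ]
coupe [0.399 0.296 0.118]
mug [0.567 0.375 0.088]
```

```bash
cat >> h.py <<'E'
def overlay(c,img,box,k,cen,th,pin,press=0,fn=None):
    x0,y0,x1,y1=box; a=cv2.resize(img[y0:y1,x0:x1],None,fx=k,fy=k,interpolation=cv2.INTER_CUBIC)
    a=np.clip(a.astype(float)*1.4,0,255).astype(np.uint8)
    def P(p): u,v=proj(c,p); return int(round((u-x0+.5)*k-.5)),int(round((v-y0+.5)*k-.5))
    def ring(r,z,col): cv2.polylines(a,[np.array([P((cen[0]+r*np.cos(t),cen[1]+r*np.sin(t),z)) for t in np.linspace(0,6.2832,73)])],True,col,1)
    ring(.08,.0685-press,(0,255,0)); ring(.106,.05,(255,100,0)); ring(.019,.0815-press,(0,255,255)); 
    pol=lambda r,d,z:P((cen[0]+r*np.cos(np.radians(d)),cen[1]+r*np.sin(np.radians(d)),z))
    for d in(th+90,th-90): cv2.drawMarker(a,pol(.056,d,.0925-press),(255,0,255),0,9)
    cv2.line(a,pol(.06,th,.0685-press),pol(.08,th,.0685-press),(0,255,0),1)
    cv2.line(a,pol(.08,pin,.05),pol(.095,pin,.05),(255,255,0),1)
    cv2.imwrite("pics/"+fn,a)
E
python3 - <<'E'
from h import *
for n,box,k in(("top",(205,160,315,265),5.5),("side",(225,185,315,255),7)):
    c=np.load(n+".npy",allow_pickle=True).item()
    overlay(c,cv2.imread(f"pics/{n}0.png"),box,k,(.4895,.0718),-28.3,159.8,0,n+"ov0.png")
E
```

```text
(no output)
```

View pics/topov0.png

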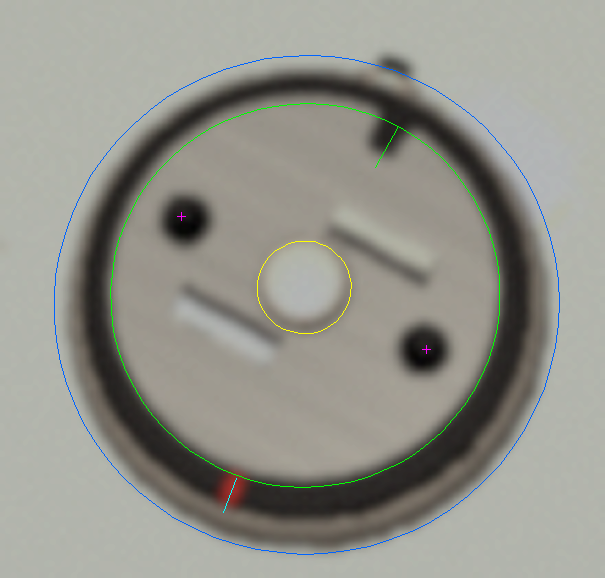

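View pics/sideov0.png

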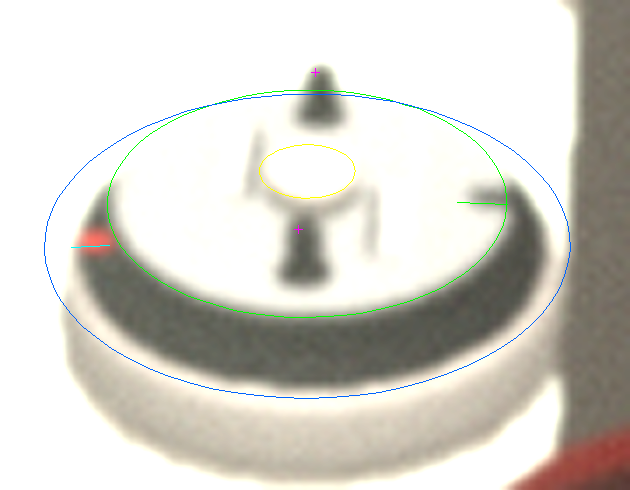

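Emit:
step_arm(
  series=[
    [[5,-6,0],0.18,140],
    [[10,-12,0],0.36,140],
    [[15,-18,0],0.54,140],
    [[20,-24,0],0.72,140],
    [[25,-30,0],0.9,140],
  ],
  newtons=20,
)

```text
clock: 0.72
tcp_pos: [0.3556, 0.3301, 0.2303]
orientation: [-0.0, -0.265, 0.964, -0.001]
wrist_force: [0.7, -0.0, -0.9]
finger_gap: 0.0383
```

The overlay agrees in both views. The disc centre is at about (0.491, 0.072), the notch at −28° and the pin at about 160°, so it needs about 172° clockwise. I'll straddle the far lug at (0.517, 0.121).

Emit:
step_arm(
  series=[
    [[4,-5.2,0],0.14,140],
    [[8,-10.4,0],0.28,140],
    [[12,-15.6,0],0.42,140],
    [[16.2,-20.9,0],0.54,140],
    [[16.2,-20.9,-4],0.54,140],
  ],
)

```text
clock: 1.35
tcp_pos: [0.5221, 0.118, 0.192]
orientation: [0.003, -0.511, 0.86, -0.003]
wrist_force: [0.5, 0.4, -0.5]
finger_gap: 0.0384
```

```bash
python3 - <<'E'
from h import *
c=snap("top","t1.png")
a=cv2.imread("pics/t1.png")[130:285,180:340]
cv2.imwrite("pics/t1z.png",cv2.resize(a,None,fx=3.7,fy=3.7,interpolation=cv2.INTER_CUBIC))
s=env.get_state(); print(s["tcp_pos"],s["orientation"],s["joint_pos"],s["finger_gap"])
E
```

```text
[0.51822243 0.11744615 0.18481756] [-1.95389995e-03 -5.10447539e-01  8.59906586e-01 -3.94542569e-04] [ 0.07313742  0.25036372 -0.15406218  1.16951543 -0.00245001 -0.99827141] 0.03845727529277517
```

View pics/t1z.png

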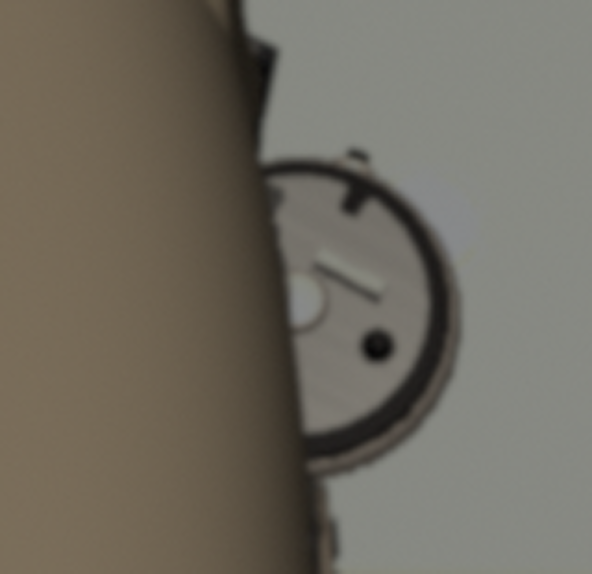

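The arm hides the far lug in the top view, and the notch and other lug haven't moved. I'll descend over the far lug and check with the side camera.

Emit:
step_arm(
  series=[
    [[-0.1,0.4,-3],0.01,140],
    [[-0.1,0.4,-6],0.01,140],
    [[-0.1,0.4,-8.5],0.01,140],
    [[-0.1,0.4,-8.5],0.01,140],
  ],
)

```text
clock: 1.9
tcp_pos: [0.5147, 0.1219, 0.0981]
orientation: [-0.004, -0.515, 0.857, 0.001]
wrist_force: [-0.6, -1.0, 0.5]
finger_gap: 0.0386
```

```bash
python3 - <<'E'
from h import *
c=snap("side","s2.png")
a=cv2.imread("pics/s2.png")[145:260,205:315]
cv2.imwrite("pics/s2z.png",cv2.resize(a,None,fx=5,fy=5,interpolation=cv2.INTER_CUBIC))
s=env.get_state(); print(s["tcp_pos"],s["wrist_force"])
E
```

```text
[0.51595448 0.12190166 0.09952631] [ 0.47731557 -0.68359664 -0.2000451 ]
```

View pics/s2z.png

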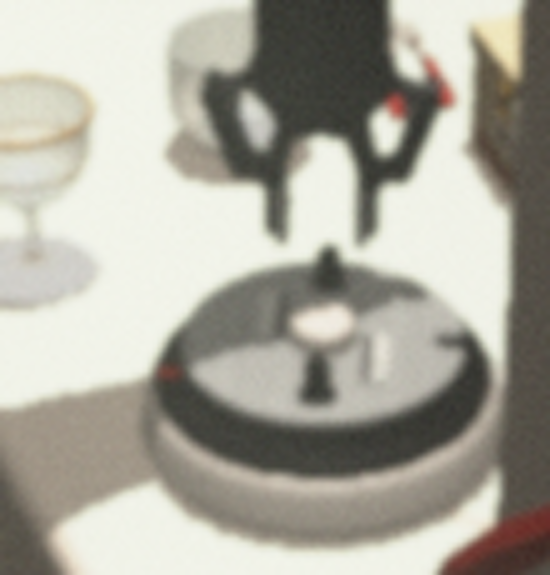

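The jaws stand over the far lug and nothing has been touched. I'll go down beside it and narrow the gap without gripping.

Emit:
step_arm(
  series=[
    [[0.1,0,-1.2],0,140],
    [[0.1,0,-2.2],0,140],
    [[0.1,0,-2.2],0,165],
    [[0.1,0,-2.2],0,183],
    [[0.1,0,-2.2],0,183],
  ],
)

```text
clock: 2.58
tcp_pos: [0.5173, 0.1219, 0.0779]
orientation: [-0.003, -0.515, 0.857, 0.0]
wrist_force: [-0.7, -0.2, -0.6]
finger_gap: 0.0238
```

```bash
cat >> h.py <<'E'
def yaw(s):
    w,x,y,z=s["orientation"]; r=cv2.Rodrigues; 
    from scipy.spatial.transform import Rotation as Ro
    v=Ro.from_quat([x,y,z,w]).apply([0,1,0]); return np.degrees(np.arctan2(v[1],v[0]))
def plan(betas,C=(.491,.072),R=.056,zt=.078):
    s=env.get_state(); p=s["tcp_pos"]; Y=yaw(s)
    b0=(Y-90); b0=(b0+180)%360-180
    d=p[:2]-C; print("tcp",p.round(4),"beta",b0.round(1),"ang",np.degrees(np.arctan2(d[1],d[0])).round(1),"r",np.hypot(*d).round(4),"F",np.round(s["wrist_force"],1),"gap",round(s["finger_gap"],4))
    for b in betas:
        q=np.array([C[0]+R*np.cos(np.radians(b)),C[1]+R*np.sin(np.radians(b)),zt])
        t=((b-b0+180)%360-180)
        print(b,(100*(q-p)).round(2).tolist(),np.radians(t).round(3))
E
python3 - <<'E'
from h import *
plan([55,46,37,28,19])
c=snap("side","s3.png")
a=cv2.imread("pics/s3.png")[145:260,205:315]
cv2.imwrite("pics/s3z.png",cv2.resize(a,None,fx=5,fy=5,interpolation=cv2.INTER_CUBIC))
E
```

```text
tcp [0.5173 0.1219 0.0779] beta 62.0 ang 62.2 r 0.0564 F [-0.7 -0.2 -0.6] gap 0.0238
55 [0.58, -0.4, 0.01] -0.122
46 [1.26, -0.96, 0.01] -0.279
37 [1.84, -1.62, 0.01] -0.436
28 [2.32, -2.36, 0.01] -0.593
19 [2.67, -3.17, 0.01] -0.75
```

View pics/s3z.png

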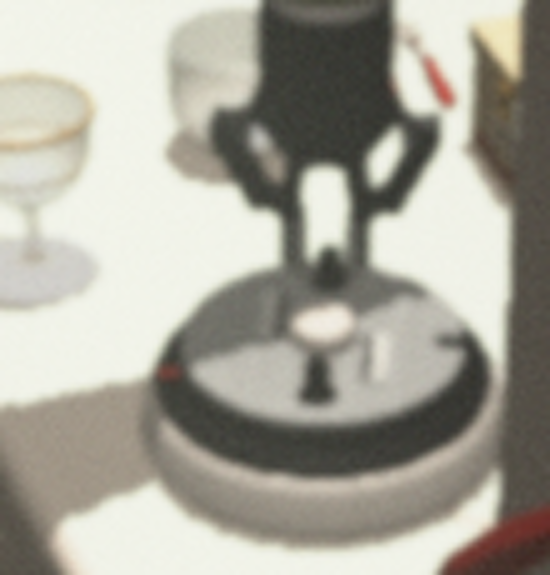

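The lug stands freely between the fingers. Turning clockwise.

Emit:
step_arm(
  series=[
    [[0.58,-0.4,0],-0.12,183],
    [[1.26,-0.96,0],-0.28,183],
    [[1.84,-1.62,0],-0.44,183],
    [[2.32,-2.36,0],-0.59,183],
    [[2.67,-3.17,0],-0.75,183],
  ],
)

```text
clock: 3.25
tcp_pos: [0.5443, 0.0903, 0.0781]
orientation: [-0.002, -0.163, 0.987, 0.001]
wrist_force: [-0.9, 1.4, -0.3]
finger_gap: 0.0241
```

```bash
python3 - <<'E'
from h import *
plan([13,4,-5,-14,-23])
c=snap("side","s4.png")
a=cv2.imread("pics/s4.png")[145:260,205:315]
cv2.imwrite("pics/s4z.png",cv2.resize(a,None,fx=5,fy=5,interpolation=cv2.INTER_CUBIC))
E
```

```text
tcp [0.5443 0.0903 0.0781] beta 18.7 ang 19.0 r 0.0563 F [-0.9  1.4 -0.3] gap 0.0241
13 [0.13, -0.58, -0.01] -0.1
4 [0.26, -1.44, -0.01] -0.257
-5 [0.25, -2.32, -0.01] -0.414
-14 [0.11, -3.19, -0.01] -0.571
-23 [-0.17, -4.02, -0.01] -0.729
```

View pics/s4z.png

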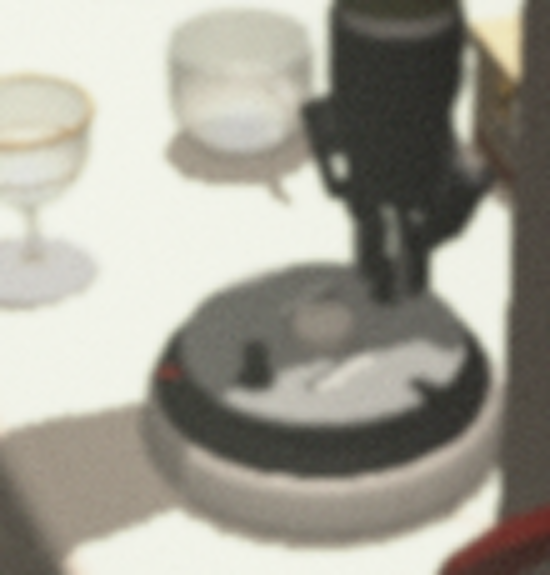

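The disc is following: the notch has moved to about (430,385) in the crop. Continuing.

Emit:
step_arm(
  series=[
    [[0.13,-0.58,0],-0.1,183],
    [[0.26,-1.44,0],-0.26,183],
    [[0.25,-2.32,0],-0.41,183],
    [[0.11,-3.19,0],-0.57,183],
    [[-0.17,-4.02,0],-0.73,183],
  ],
)

```text
clock: 3.92
tcp_pos: [0.5431, 0.0493, 0.0783]
orientation: [-0.002, 0.204, 0.979, 0.002]
wrist_force: [-0.1, 1.6, -0.6]
finger_gap: 0.0242
```

```bash
python3 - <<'E'
from h import *
plan([-30,-39,-48,-57,-66])
E
```

```text
tcp [0.5431 0.0493 0.0783] beta -23.6 ang -23.6 r 0.0568 F [-0.1  1.6 -0.6] gap 0.0242
-30 [-0.36, -0.53, -0.03] -0.112
-39 [-0.85, -1.25, -0.03] -0.27
-48 [-1.46, -1.89, -0.03] -0.427
-57 [-2.16, -2.42, -0.03] -0.584
-66 [-2.93, -2.84, -0.03] -0.741
```

Emit:
step_arm(
  series=[
    [[-0.36,-0.53,0],-0.11,183],
    [[-0.85,-1.25,0],-0.27,183],
    [[-1.46,-1.89,0],-0.43,183],
    [[-2.16,-2.42,0],-0.58,183],
    [[-2.93,-2.84,0],-0.74,183],
  ],
)

```text
clock: 4.55
tcp_pos: [0.5141, 0.0209, 0.0786]
orientation: [-0.0, 0.545, 0.838, 0.003]
wrist_force: [0.4, -0.2, -0.2]
finger_gap: 0.0241
```

```bash
python3 - <<'E'
from h import *
plan([-73,-81,-89,-96,-100])
for n,b in(("top",(180,130,340,285)),("side",(205,145,315,260))):
    c=snap(n,n+"5.png")
    a=cv2.imread(f"pics/{n}5.png")[b[1]:b[3],b[0]:b[2]]
    cv2.imwrite(f"pics/{n}5z.png",cv2.resize(a,None,fx=4.5,fy=4.5 if n=="side" else 3.7,interpolation=cv2.INTER_CUBIC))
E
```

```text
tcp [0.5141 0.0209 0.0786] beta -66.1 ang -65.7 r 0.056 F [ 0.4 -0.2 -0.2] gap 0.0241
-73 [-0.67, -0.25, -0.06] -0.12
-81 [-1.43, -0.42, -0.06] -0.26
-89 [-2.21, -0.49, -0.06] -0.4
-96 [-2.89, -0.46, -0.06] -0.522
-100 [-3.28, -0.41, -0.06] -0.591
```

View pics/side5z.png

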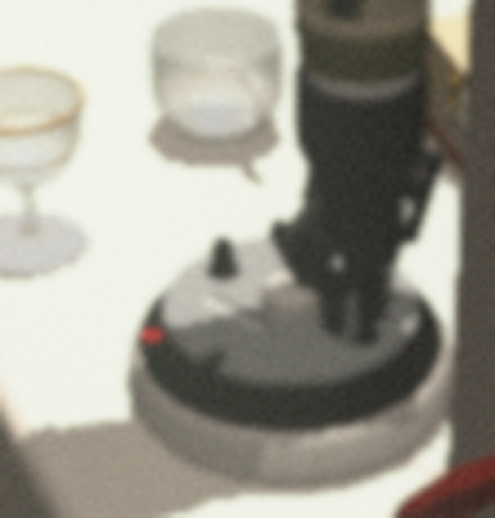

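View pics/top5z.png

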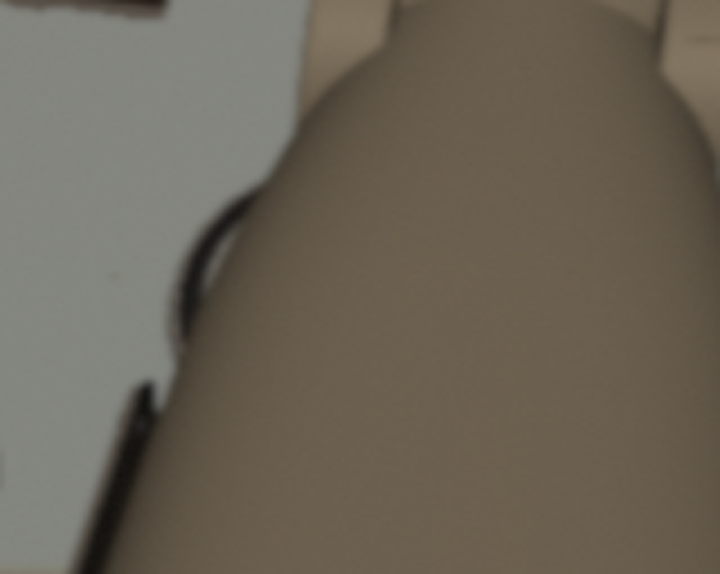

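The side view shows the notch at about (215,358), approaching the red mark at (152,335). The top view is blocked by the arm. I'll turn most of the remainder and then measure.

Emit:
step_arm(
  series=[
    [[-0.67,-0.25,-0.05],-0.12,183],
    [[-1.43,-0.42,-0.05],-0.26,183],
    [[-2.21,-0.49,-0.05],-0.4,183],
    [[-2.89,-0.46,-0.05],-0.52,183],
    [[-3.28,-0.41,-0.05],-0.59,183],
  ],
)

```text
clock: 5.28
tcp_pos: [0.481, 0.0168, 0.0784]
orientation: [0.001, 0.764, 0.646, 0.003]
wrist_force: [0.8, 0.7, -0.4]
finger_gap: 0.024
```

```bash
python3 - <<'E'
from h import *
plan([-104,-108,-110,-112,-115])
c=snap("side","s6.png"); np.save("side.npy",c,allow_pickle=True)
C=(.491,.072)
overlay(c,cv2.imread("pics/s6.png"),(225,180,315,255),8,C,-185,160,0,"s6o.png")
E
```

```text
tcp [0.481  0.0168 0.0784] beta -99.6 ang -100.2 r 0.0561 F [ 0.8  0.7 -0.4] gap 0.024
-104 [-0.36, 0.09, -0.04] -0.078
-108 [-0.74, 0.2, -0.04] -0.147
-110 [-0.92, 0.26, -0.04] -0.182
-112 [-1.1, 0.33, -0.04] -0.217
-115 [-1.37, 0.45, -0.04] -0.27
```

View pics/s6o.png

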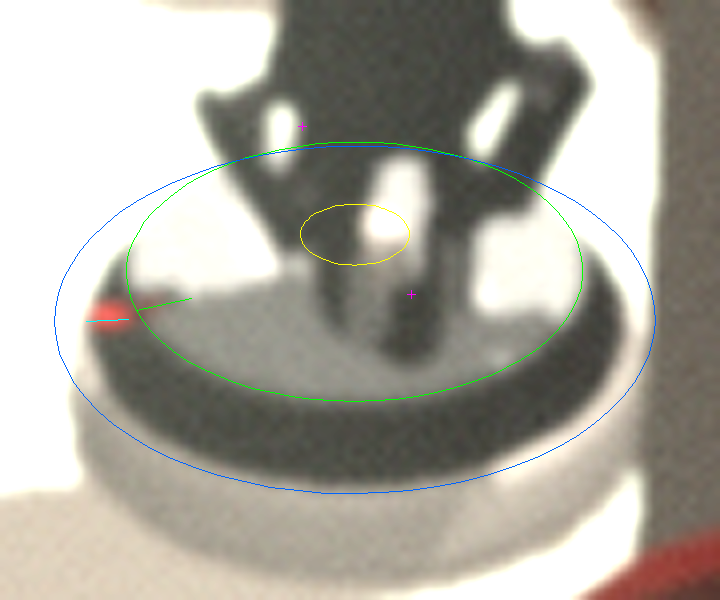

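Emit:
step_arm(
  series=[
    [[-0.36,0.09,0],-0.08,183],
    [[-0.74,0.2,0],-0.15,183],
    [[-1.1,0.33,0],-0.22,183],
    [[-1.28,0.4,0],-0.25,183],
    [[-1.28,0.4,0],-0.25,183],
  ],
)

```text
clock: 5.95
tcp_pos: [0.468, 0.0209, 0.0785]
orientation: [0.001, 0.838, 0.546, 0.003]
wrist_force: [0.4, 0.1, -0.4]
finger_gap: 0.0241
```

```bash
python3 - <<'E'
from h import *
plan([-114])
E
```

```text
tcp [0.468  0.0209 0.0785] beta -113.8 ang -114.2 r 0.0561 F [ 0.4  0.1 -0.4] gap 0.0241
-114 [0.02, -0.0, -0.05] -0.003
```

Emit:
step_arm(
  series=[
    [[0,0,0],0,140],
    [[0,0,0],0,140],
    [[0,0,5],0,140],
    [[0,0,10],0,140],
    [[0,0,15],0,140],
  ],
)

```text
clock: 6.58
tcp_pos: [0.4676, 0.0209, 0.2299]
orientation: [0.001, 0.838, 0.546, 0.003]
wrist_force: [1.0, -0.3, -0.3]
finger_gap: 0.0383
```

Emit:
step_arm(
  series=[
    [[0,5.5,0],0,140],
    [[0,11,0],0,140],
    [[0,16.5,0],0,140],
    [[0,21,0],0,140],
    [[0,21,0],0,140],
  ],
)

```text
clock: 7.2
tcp_pos: [0.4672, 0.2335, 0.2296]
orientation: [0.0, 0.836, 0.548, 0.003]
wrist_force: [-0.5, -0.1, -0.4]
finger_gap: 0.0385
```

```bash
python3 - <<'E'
from h import *
plan([])
c=snap("top","t7.png"); np.save("top.npy",c,allow_pickle=True)
a=cv2.imread("pics/t7.png")[160:265,205:315]
cv2.imwrite("pics/t7z.png",cv2.resize(a,None,fx=5.5,fy=5.5,interpolation=cv2.INTER_CUBIC))
E
```

```text
tcp [0.4672 0.2335 0.2296] beta -113.5 ang 98.4 r 0.1632 F [-0.5 -0.1 -0.4] gap 0.0385
```

View pics/t7z.png

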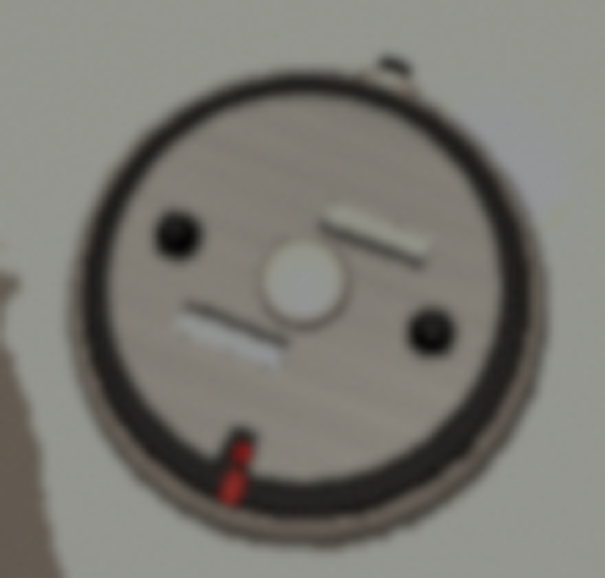

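The red pin now shows inside the notch at crop (242,453), next to the mark. I'll measure the residual angle.

```bash
python3 - <<'E'
from h import *
c=np.load("top.npy",allow_pickle=True).item(); f=c["frame"].astype(float)
x0,y0=205,160; g=f[y0:265,x0:315]
def cen(w):
    v,u=np.mgrid[0:w.shape[0],0:w.shape[1]]; return x0+(w*u).sum()/w.sum(), y0+(w*v).sum()/w.sum()
red=np.clip(g[...,0]-g[...,1]-15,0,None); red[:70]=0
v,u=np.mgrid[0:g.shape[0],0:g.shape[1]]
C=np.array([.491,.072])
def ang(p,z):
    q=unproj(c,*p,z)[:2]; d=q-C; return q.round(4),np.hypot(*d).round(4),np.degrees(np.arctan2(d[1],d[0])).round(1)
cut=86
for nm,m,z in(("pin",v<cut-1,.061),("mark",v>cut,.05)): 
    print(nm,cen(red*m),ang(cen(red*m),z))
lum=g.mean(2); L=[]
for (a,b) in((177/5.5,236/5.5),(431/5.5,331/5.5)):
    w=np.clip(75-lum,0,None)*(np.hypot(u-a,v-b)<6); L.append(unproj(c,*cen(w),.083)[:2])
    print("lug",cen(w),L[-1])
d=L[0]-L[1]; print("lugline",np.degrees(np.arctan2(d[1],d[0])),"notch",np.degrees(np.arctan2(d[1],d[0]))+90,"mid",(L[0]+L[1])/2)
# notch dark+red pixels inside the disc
for r in range(76,90): print(r,lum[r,32:54].astype(int))
E
```

```text
pin (np.float64(248.45416078984485), np.float64(242.03808180535967)) (array([0.4235, 0.097 ]), np.float64(0.072), np.float64(159.7))
mark (np.float64(246.68070175438595), np.float64(248.7640350877193)) (array([0.4091, 0.1014]), np.float64(0.087), np.float64(160.3))
lug (np.float64(236.9279573080344), np.float64(202.60406166617256)) [0.50940993 0.12319985]
lug (np.float64(282.87544483985766), np.float64(220.26241683428748)) [0.47062353 0.02043788]
lugline 69.32152406703781 notch 159.3215240670378 mid [0.49001673 0.07181887]
76 [121 123 124 124 124 125 124 125 124 122 118 117 118 121 124 127 127 127
 125 126 126 125]
77 [114 122 124 125 125 125 125 124 120 110  97  91  95 104 115 123 126 128
 128 127 126 126]
78 [100 114 122 124 124 126 125 122 114  95  71  59  63  78  97 114 125 127
 128 128 128 128]
79 [ 78  98 113 121 124 125 124 120 104  78  53  42  44  57  82 107 123 127
 128 128 128 129]
80 [ 54  73  92 107 118 124 123 112  89  60  45  43  45  56  82 109 122 125
 127 127 128 128]
81 [ 39  49  64  82 101 112 114 101  72  48  45  49  55  64  88 113 124 126
 127 127 127 127]
82 [ 34  37  44  56  74  89  93  79  56  41  44  52  58  71  94 117 125 127
 127 126 127 127]
83 [ 34  35  35  40  49  61  64  56  42  37  43  48  58  77 102 120 127 127
 127 128 127 126]
84 [ 33  33  34  35  36  40  42  38  36  38  41  43  55  81 106 121 127 126
 127 127 127 127]
85 [ 32  32  34  34  34  36  35  34  38  43  50  46  52  73  99 112 116 118
 120 122 123 125]
86 [ 42  33  30  33  33  35  34  36  42  52  59  56  52  59  74  85  91  93
  99 105 107 110]
87 [66 48 36 31 30 33 34 38 48 59 65 61 50 44 48 52 57 60 67 73 76 81]
88 [85 73 56 40 33 31 33 38 51 65 68 61 47 38 37 36 36 39 40 45 47 49]
89 [91 87 78 64 51 39 34 39 54 66 67 56 45 37 35 34 35 34 34 36 36 36]
```

```bash
python3 - <<'E'
from h import *
c=np.load("top.npy",allow_pickle=True).item()
C=np.array([.4905,.072])
for u,v,z in((247.4,242,.0685),(248.2,240,.0685),(248.45,242.04,.061),(248.45,242.04,.063)):
    d=unproj(c,u,v,z)[:2]-C; print(np.hypot(*d).round(4),np.degrees(np.arctan2(d[1],d[0])).round(2))
for t in(158,160,162): print(t,proj(c,(C[0]+.073*np.cos(np.radians(t)),C[1]+.073*np.sin(np.radians(t)),.0685)),proj(c,(C[0]+.073*np.cos(np.radians(t)),C[1]+.073*np.sin(np.radians(t)),.062)))
E
```

```text
0.0728 158.3
0.068 158.23
0.0715 159.54
0.0716 159.68
158 (np.float64(247.20038523444035), np.float64(242.0304776557178)) (np.float64(247.37357090263285), np.float64(242.29462914723288))
160 (np.float64(248.2567640103622), np.float64(242.45097692690024)) (np.float64(248.42211379328285), np.float64(242.71205150691247))
162 (np.float64(249.3279481908882), np.float64(242.83441108322415)) (np.float64(249.48534590418305), np.float64(243.09267975510377))
```

The notch is within about 1° (1–1.5 mm) of the pin, inside the tolerance. Next I'll shut the fingers, go over the hub and press. The jaw axis already lies across the lug line.

Emit:
step_arm(
  series=[
    [[0.6,-4,0],0,255],
    [[1.2,-8,0],0,255],
    [[1.8,-12,0],0,255],
    [[2.35,-16.15,0],0,255],
    [[2.35,-16.15,-4],0,255],
  ],
)

```text
clock: 7.88
tcp_pos: [0.4934, 0.0664, 0.1918]
orientation: [0.003, 0.838, 0.545, 0.005]
wrist_force: [-0.0, -0.1, -0.5]
finger_gap: 0.0002
```

Emit:
step_arm(
  series=[
    [[0.1,0,-4],0,255],
    [[0.1,0,-7],0,255],
    [[0.1,0,-9],0,255],
    [[0.1,0,-9],0,255],
  ],
)

```text
clock: 8.38
tcp_pos: [0.4926, 0.0652, 0.1004]
orientation: [0.002, 0.839, 0.544, 0.003]
wrist_force: [0.2, -0.5, 0.2]
finger_gap: 0.0001
```

```bash
python3 - <<'E'
from h import *
plan([])
c=snap("side","s8.png")
a=cv2.imread("pics/s8.png")[145:260,205:315]
cv2.imwrite("pics/s8z.png",cv2.resize(a,None,fx=5,fy=5,interpolation=cv2.INTER_CUBIC))
E
```

```text
tcp [0.4926 0.0652 0.1004] beta -114.0 ang -77.2 r 0.007 F [ 0.2 -0.5  0.2] gap 0.0001
```

View pics/s8z.png

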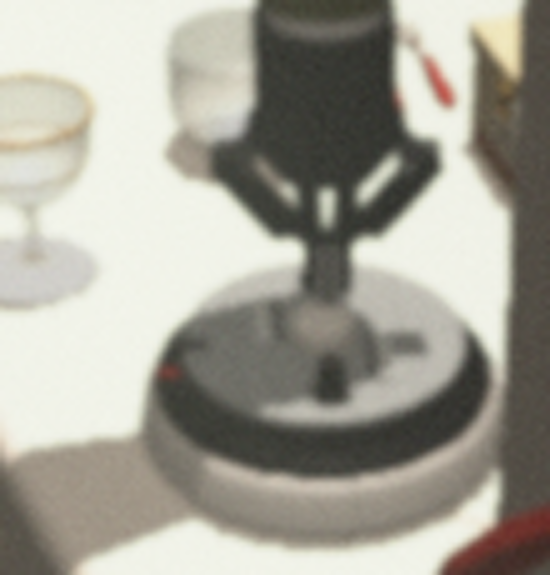

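The shut fingertips are above the hub, but 7 mm off in y. I'll correct that and come down to the hub.

Emit:
step_arm(
  series=[
    [[-0.2,0.65,0],0,255],
    [[-0.2,0.65,-0.8],0,255],
    [[-0.2,0.65,-1.5],0,255],
    [[-0.2,0.65,-1.7],0,255],
    [[-0.2,0.65,-1.9],0,255],
  ],
)

```text
clock: 9.05
tcp_pos: [0.4914, 0.0719, 0.0826]
orientation: [0.003, 0.839, 0.545, 0.004]
wrist_force: [-2.0, 0.3, 4.7]
finger_gap: -0.0003
```

Emit:
step_arm(
  series=[
    [[0,0,-0.2],0,255],
    [[0,0,-0.4],0,255],
    [[0,0,-0.6],0,255],
    [[0,0,-0.7],0,255],
    [[0,0,-0.8],0,255],
  ],
)

```text
clock: 9.68
tcp_pos: [0.4914, 0.0719, 0.0746]
orientation: [0.003, 0.839, 0.545, 0.004]
wrist_force: [-3.1, 0.2, 5.2]
finger_gap: -0.0
```

The disc is sinking freely past the pin: 5 N at z = 74.6 mm. I'll press the last bit until it stops.

Emit:
step_arm(
  series=[
    [[0,0,-0.1],0,255],
    [[0,0,-0.2],0,255],
    [[0,0,-0.25],0,255],
    [[0,0,-0.3],0,255],
  ],
)

```text
clock: 10.18
tcp_pos: [0.4915, 0.0719, 0.0724]
orientation: [0.003, 0.839, 0.545, 0.004]
wrist_force: [-5.5, -0.9, 15.2]
finger_gap: 0.0002
```

Emit:
step_arm(
  series=[
    [[0,0,-0.1],0,255],
    [[0,0,-0.15],0,255],
    [[0,0,-0.15],0,255],
  ],
)

```text
clock: 10.55
tcp_pos: [0.4915, 0.0719, 0.0724]
orientation: [0.003, 0.839, 0.545, 0.004]
wrist_force: [-6.0, -0.0, 17.2]
finger_gap: 0.0001
```

It is at a hard stop: no further travel while the force rises. I'll lift away and check.

Emit:
step_arm(
  series=[
    [[0,0,1],0,255],
    [[0,0,5],0,255],
    [[0,0,10],0,255],
    [[0,0,16],0,255],
  ],
)

```text
clock: 11.05
tcp_pos: [0.4912, 0.0718, 0.233]
orientation: [0.003, 0.839, 0.545, 0.004]
wrist_force: [0.4, 0.4, -0.3]
finger_gap: 0.0002
```

Emit:
step_arm(
  series=[
    [[0,5.5,0],0,255],
    [[0,11,0],0,255],
    [[0,16.5,0],0,255],
    [[0,20,0],0,255],
    [[0,20,0],0,255],
  ],
)

```text
clock: 11.68
tcp_pos: [0.4911, 0.2742, 0.2324]
orientation: [0.002, 0.838, 0.546, 0.004]
wrist_force: [0.8, -0.4, -0.3]
finger_gap: 0.0
```

```bash
python3 - <<'E'
from h import *
plan([])
for n,box,k in(("top",(205,160,315,265),5.5),("side",(225,185,315,255),7)):
    c=snap(n,n+"9.png")
    overlay(c,cv2.imread(f"pics/{n}9.png"),box,k,(.491,.072),160,160,.0105,n+"ov9.png")
E
```

```text
tcp [0.4911 0.2742 0.2324] beta -113.8 ang 90.0 r 0.2022 F [ 0.8 -0.4 -0.3] gap 0.0
```

View pics/topov9.png

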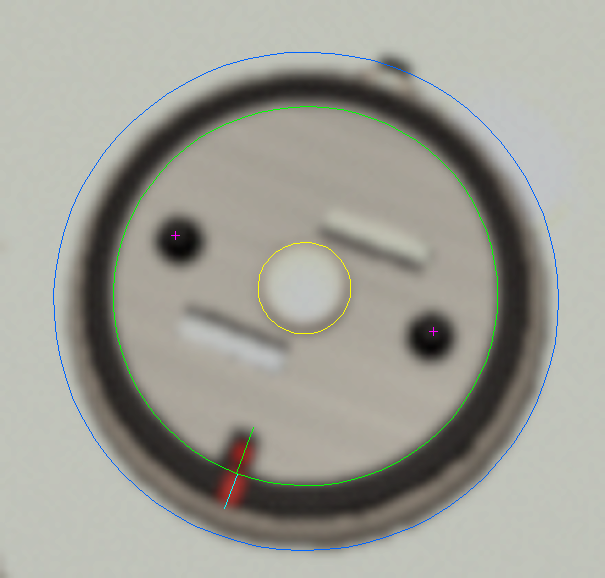

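View pics/sideov9.png

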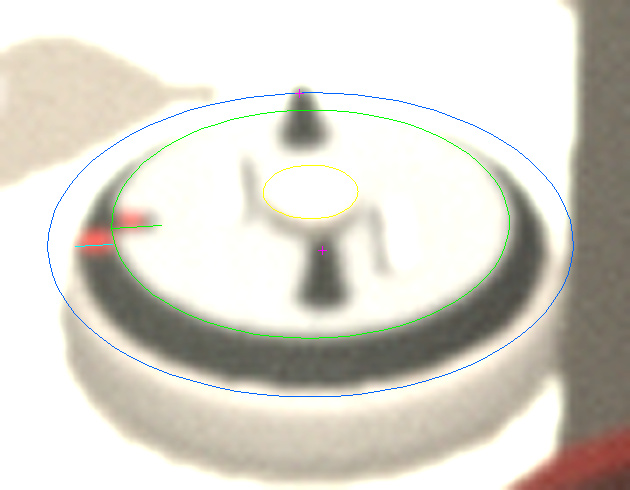

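View pics/top9.png

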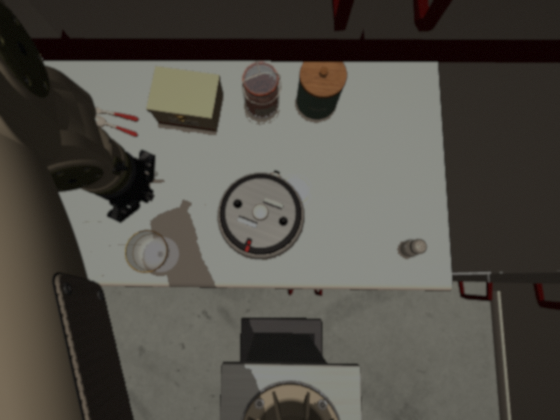

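Both views show the disc down. The rim matches the 10.5 mm pressed outline, the pin is in the notch, and the shaker (414,248) and stemmed glass (152,250) are where they started. The gripper hides the mug in the top view, but it passed well above it. Handing in.

```bash
python3 - <<'E'
from h import *
s=env.get_state(); print(abs(s["qvel"]).max(),s["wrist_force"])
c=snap("side","s10.png"); b=cv2.imread("pics/side0.png").astype(int); a=cv2.imread("pics/s10.png").astype(int)
for n,r in(("mug+coupe",(slice(145,210),slice(190,275))),): print(n,abs(a[r]-b[r]).mean())
cv2.imwrite("pics/s10z.png",np.hstack([cv2.resize(x[140:215,185:280].astype(np.uint8),None,fx=4,fy=4) for x in(b,a)]))
print(env.hand_in())
E
```

```text
0.02630338823527997 [ 0.3027926   0.16402592 -0.05664308]
mug+coupe 11.800723981900452
the job is handed in; nothing more can be done
None
```

View pics/s10z.png

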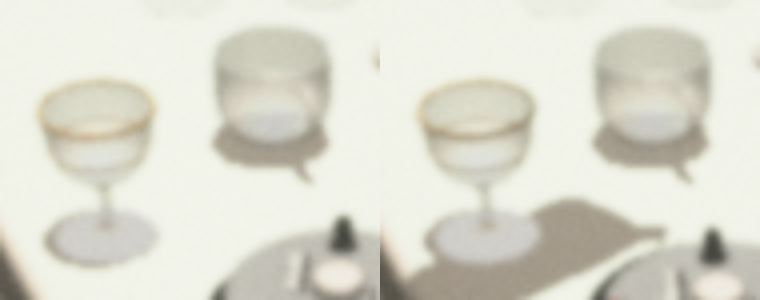

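The disc is seated and the job is handed in at about 12 s. I set two fingers loosely either side of one lug and pushed the disc about 172° clockwise with one of them. I then pressed the hub down with the shut fingertips and lifted the hand well clear.

- **Alignment:** before pressing, the notch measured 0.5–1.5° from the pin, up to about 2 mm and inside the 2.5 mm tolerance. The lug line and the notch edges gave slightly different figures.
- **Seating:** the hub sank at about 5 N and stopped hard at z ≈ 72.4 mm, with up to 17 N on it and no further travel. The side view matches the fully pressed outline, with the pin in the notch.
- **Other items:** the stemmed glass and mug look the same in the before and after side pictures, and the shaker is unmoved in the top view. My numeric picture difference there was not clean (11.8 grey levels on average). I put that down to the arm's shadow falling in that area. At hand-in the wrist force was about 0 N.

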